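# Varnished copper plate into the drying stand with self-closing tweezers

## Task

The narrow copper plate in the wooden rack has just been varnished and must not be touched with the gripper: squeeze open the self-closing tweezers kept on the clip stand, put their jaws round the plate's bare top border, clear of the varnish, and let them close on it. Then lift the plate out with the tweezers and push it down upright in the middle of the drying stand's sprung slot until you feel it bottom firmly on the slot's floor, without ramming it. Leave it standing there with the tweezers still clamped on it, and do not disturb the wide plate, the roller, the ink can or the jar.

Things in the scene. Friction and masses are not known exactly. Their poses are not given: they have to be found in the camera images.
- tweezers: Steel self-closing cross-lock tweezers, 112 mm long, 55 g, upright, tips down, clamped on the clip stand's strip. Origin midway between the jaw tips; z runs from tips to heel (up), y is the direction in which the jaws open and the bows are squeezed, x is across the 10 mm wide blades. Flat jaws 2.4 mm thick; let go, they clamp with about 4 N; a pinched plate slips at 4 to 6 N.
- finger_plates (a point): Point on the tweezers' axis 60 mm above the tips, midway between the dark fibre finger plates on the outsides of the bows (52 to 68 mm above the tips, 27 mm over both). Squeezing these along y with 12 to 18 N until they stop at about 21 mm opens the jaws from 3 to a gap of 22 mm (27 mm over their outsides).
- heel_top (a point): Top of the tweezers' heel, a solid block 12 mm square that reaches 20 mm down from this point, i.e. 92 to 112 mm above the tips. Gripped on the heel alone (fingertips no lower than 93 mm above the tips, closing along x or y) the jaws stay shut; lower down the bows would be squeezed and the jaws open.
- jaw_step (a point): Point on the tweezers' axis 15 mm above the tips: underside of the steps that cross the gap at the top of the closed jaws. A plate pushed up into the closed jaws comes to rest there. Put the jaws on with the plate's top edge at least 1 mm below this level, or the steps close on the plate's face.
- blade_a (a joint): Opening of the tweezers in rad, both blades alike: 0 when clamped on a 3 mm plate, -0.012 shut on nothing, 0.11 squeezed fully open.
- plate: The plate to be moved: copper, 40 mm wide, 80 mm tall, 3 mm thick, about 85 g, standing upright in one of the rack's two grooves (either one). Narrower and taller than the other plate. Origin at the middle of its lower edge, x along its width, y normal to its faces, z up to the top edge. The top 18 mm and the bottom 24 mm are bare copper on both faces.
- plate_varnish: The dark varnished middle of that plate, on both faces, 40 mm wide, from 24 to 62 mm above its lower edge; origin at its centre. Neither fingers nor tweezers may touch it.
- plate_top (a point): Middle of the top edge of the plate to be moved, 80 mm above its lower edge.
- rack: Wooden plate rack, 100 x 120 x 34 mm high, fixed. Origin at the centre of its underside. Two grooves along its x, at y = +28 and -28 mm, 3.8 mm wide, floor 12 mm above the underside; a plate, and the tweezers clamped on it, may lean up to 3 degrees in the groove.
- clip_stand: Clip stand, fixed: wooden foot 90 x 60 x 22 mm with an upright steel strip along its x, 60 mm wide, 3 mm thick, top edge 75 mm above the underside. Origin at the centre of its underside. The tweezers are clamped on the strip's top edge, their tips 12 mm below it.
- drying_stand: Drying stand, fixed: steel foot 100 x 80 mm with an upright slot along x between a fixed steel jaw and a sprung brass jaw (on the +y side), both 60 mm long, tops 45 mm high. Origin at the centre of its underside, below the middle of the slot. A plate stands in it with its faces to +y and -y (either way round), its mid-plane at y = 0, its lower edge on the floor 20 mm above the origin.
- slot_mouth (a point): Middle of the slot's mouth, 45 mm above the stand's origin. The mouth is open from y = -5.6 to +4.6 mm; the faces run in to the straight slot, which goes from 34 down to 20 mm height: fixed face at y = -1.5 mm, sprung jaw 2 mm away when empty, pressing a plate with 6 N.
- slot_floor: Floor of the slot, a steel strip 60 mm long; origin at the middle of its upper face. Sliding the plate down takes a steady 5 to 9 N, more than the tweezers' pinch holds: the plate first slips up some mm in the jaws to their steps, then goes down. On the floor the push climbs about 8 N per mm: stop when it is 4 to 6 N over the sliding push. The floor must feel over 4 N, never over 15 N, and may bear all of the push.
- wide_plate: Bystander: another varnished copper plate, 70 mm wide, 62 mm tall, 3 mm thick, in the rack's other groove. Origin at the middle of its lower edge.
- roller: Bystander: ink roller on the marble slab, rubber roll 54 mm in diameter and 130 mm long, wooden handle. Origin under the middle of the roll.
- ink_can: Bystander: metal ink can, 80 mm in diameter, 62 mm tall. Origin at the centre of its underside.
- jar: Bystander: empty glass jar, 74 mm in diameter, 100 mm tall. Origin at the centre of its underside.
Mind the look-alikes: they are no part of the job. There is more than one size of the tweezers; the job needs the smaller. What is shaped like the drying_stand but red is not meant.

How it is judged:
By the outcome, as a careful person would: the job done as asked, in the order asked, and still so for the second after the job is handed in, with the robot touching nothing.
It also fails if it takes over 51 s, if anything falls off the work surface, if the arm or the gripper's body presses on something with over 40 N, if the wrist force passes 120 N, or if a joint passes its speed limit or range.

## Robot

A 6-joint arm with a two-finger parallel gripper is mounted at the origin on the work surface. World frame = base frame: x ahead of the robot, y to its left, z up, the work surface at z = 0. Lengths are in m, angles in degrees, forces in N, time in s.
With the tool pointing down it reaches from about 0.4 to 0.825 m from the base axis. Payload 7 kg.
Tool frame: the origin (TCP) lies midway between the tips of the shut fingers; the grasp point (between the pads) lies 19 mm behind it; z points along the fingers, y is the line along which they close (so a half turn about z gives the same grasp; the last joint's range is limited). The gripper opens to 88 mm and grips with 3 to 60 N. Pads are 19 mm wide; open, the fingers measure 130 mm over their backs; the gripper's body (78 mm by 193 mm) begins 47 mm behind the grasp point.
Start: joints at [86.465, 20.546, 0.682, 0, -70.136, -16.507], TCP at [0.231, 0.634, 0.227] pointing down, gripper open.
Joint ranges: [-176.03, 176.03], [-82.01, 121.73], [-58.28, 71.71], [-173.87, 95.51], [-174.79, -0.11], [-173.66, 173.66]. Speed limits (degrees/s): [136.94, 136.94, 172.46, 180, 180, 180].

## Interface

Orientations are given as [roll, pitch, yaw] about the fixed x, y, z axes, in that order (R = Rz(yaw) Ry(pitch) Rx(roll)).
In Python, from plant import * gives the robot as it stands.
- The arm moves only by the tool move_arm, never from a script. Its argument "commands" is a list of rows, each a list of 7 numbers: the shift along the world's x, y, z in mm, then the turn, a rotation vector about the world's x, y, z in degrees, then the opening in per cent of the stroke, from 0 (shut) to 100 (fully open). In form: [[x, y, z, rx, ry, rz, fingers], ...]. A call has 1 to 20 rows; each row shifts and turns the commanded pose from where the row before left it; what a row does not reach is not made up. A row lasts 1/10 s, in which the tool goes at most 50 mm and 8.59 degrees, less where a joint would pass 70% of its speed; a pose out of reach is approached as far as the arm can. A call with a gripper value outside its range is refused whole. The fingers move at their own pace and stop on an object; "squeeze" is the grip in N (left out, the last holds). Time passes only in rows, so rows that do not move let the fingers close. It gives the time, the measured TCP pose, the force and the opening at its end, in the units of the state.
- get_state(): the state, without advancing time (a new reading comes with each control period).
- capture(name): name is "scene" or "top" or "wrist"; returns a dict with "frame" (384x512x3 uint8, blue, green, red), "camera_matrix" (3x3 intrinsics, pixels), "world_to_cam" (4x4, takes a point from world to camera coordinates); the wrist camera has in their place "tool_from_camera" (4x4, takes a point from camera to tool coordinates, whose origin is the TCP and whose axes are the flange's). Camera axes: x right, y up, looking along -z (the intrinsics and any distortion apply to the point x, -y, -z); pixel columns grow to the right and rows downward; lengths in m; the calibration is good to about 2 mm. A picture is of the moment at which its call begins: read the wrist's pose just before it. There is no depth.
- close_job(): hands the job in, once; it reports no verdict.
The state is a dict: "time_s": time; "joints": joint angles; "qd": joint speeds; "joint_torque": joint torques, N m; "tcp_pos": TCP position; "eef_rot": TCP orientation; "contact_force": force on the tool from outside, world axes, zero at the start; "moment": the same for the moment, N m; "gripper_width": finger opening in m.
Only numpy, scipy, OpenCV 4.12 (cv2) and the standard library are available. Lean on these libraries where they do the work, as an engineer would, in place of code of your own. Each camera call takes 0.05 s, during which the arm holds its last target. There are 200 camera calls.

## Working session

There is one attempt and no reset: what is moved stays moved. The work goes in short steps, Python scripts to look and compute and a tool call to move; the robot and the scene stay as the last step left them, time stands still between calls to the robot, and variables do not carry over. Pictures are saved under pics/ and viewed, on a budget of 10 in all, crops included, one or two more only if the job needs it, and the job is handed in when it is done.

Besides the shell and the picture viewer there is one more tool, called after "Request:" in YAML: its name, and indented under it one key for each argument. move_arm: Moves the arm, as the interface text tells. Its arguments: {"type":"object","properties":{"commands":{"type":"array"},"squeeze":{"type":"number"}},"required":["commands"]}

```bash
mkdir -p pics; ls; cat > h.py <<'E'
from plant import *
import numpy as np, cv2
from scipy.spatial.transform import Rotation as R
E
python3 - <<'E'
from h import *
s=get_state();print(s)
a=capture("scene");b=capture("top")
cv2.imwrite("pics/scene.png",a["frame"]);cv2.imwrite("pics/top.png",b["frame"])
np.save("a.npy",a,allow_pickle=True);np.save("b.npy",b,allow_pickle=True)
print(b["camera_matrix"],b["world_to_cam"]);print(a["camera_matrix"],a["world_to_cam"])
E
```

```text
pics
{'time_s': 0.0, 'joints': array([ 8.64655333e+01,  2.05925881e+01,  6.32878871e-01, -2.08874202e-02,
       -7.01364675e+01, -1.65060250e+01]), 'qd': array([ 0.10332682, -0.02306424,  0.03309582, -0.08980721, -0.00488418,
       -0.11858662]), 'joint_torque': array([ 2.01142997e-03, -5.82726932e+01,  2.93052131e+01,  6.99669465e+00,
        7.07954750e-03, -1.52750772e-04]), 'tcp_pos': array([0.23117353, 0.63364319, 0.22560047]), 'eef_rot': array([ 1.79902208e+02, -8.50199368e-03, -2.00475981e+01]), 'contact_force': array([-0.80897627,  0.27422116,  1.15353925]), 'moment': array([0.03049769, 0.02901133, 0.0386762 ]), 'gripper_width': 0.08754607544974924}
[[444.55702636   0.         258.10752526]
 [  0.         444.55702636 191.68705183]
 [  0.           0.           1.        ]] [[-0.00936503 -0.99994017 -0.00565282  0.02159171]
 [ 0.99570649 -0.0098457   0.09204156 -0.55276587]
 [-0.09209171 -0.00476658  0.99573912 -1.52682166]
 [ 0.          0.          0.          1.        ]]
[[448.00390019   0.         264.00305814]
 [  0.         448.00390019 192.27416632]
 [  0.           0.           1.        ]] [[ 0.47563341  0.87958364 -0.01027046 -0.23509976]
 [-0.70022004  0.38565807  0.60079926  0.3037268 ]
 [ 0.53241409 -0.27856862  0.79933395 -1.67371306]
 [ 0.          0.          0.          1.        ]]
```

```bash
python3 - <<'E'
from h import *
for n in("scene","top"):
    f=cv2.imread(f"pics/{n}.png");cv2.imwrite(f"pics/{n}_b.png",cv2.resize(f,(800,600),interpolation=cv2.INTER_CUBIC))
E
```

```text
(no output)
```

View pics/scene_b.png

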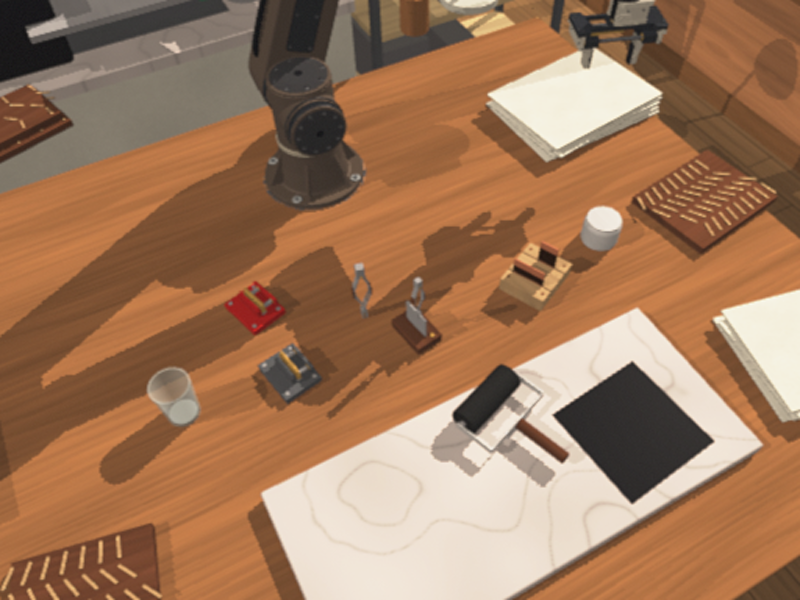

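View pics/top_b.png

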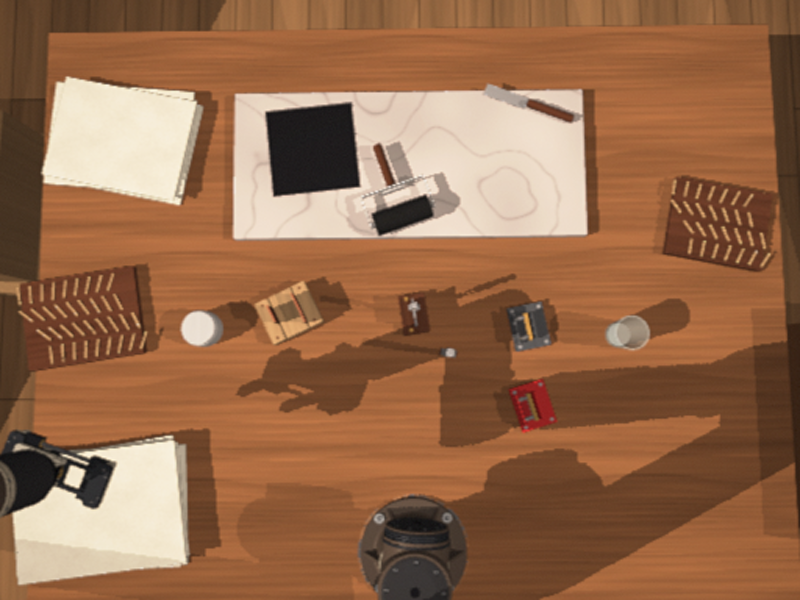

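Scene view (800 px wide): clip stand with tweezers at (415,315), rack at (535,275), grey drying stand at (290,372), red look-alike at (255,305), and a larger free-standing tweezers at (362,290). The top view shows the same things: rack (290,312), clip stand (414,312), drying stand (529,325), roller (400,212), can (201,328), jar (630,332).

```bash
cat >> h.py <<'E'
def ray(c,u,v):
    K=c["camera_matrix"];M=c["world_to_cam"]
    d=np.array([(u-K[0,2])/K[0,0],-(v-K[1,2])/K[1,1],-1.0])
    Rt=M[:3,:3].T
    return -Rt@M[:3,3],Rt@d
def onplane(c,u,v,z):
    o,d=ray(c,u,v);return o+d*(z-o[2])/d[2]
def wrist(name):
    s=get_state();c=capture("wrist")
    T=np.eye(4);T[:3,:3]=R.from_euler("xyz",s["eef_rot"],degrees=True).as_matrix();T[:3,3]=s["tcp_pos"]
    c["world_to_cam"]=np.linalg.inv(T@c["tool_from_camera"])
    np.save(name+".npy",c,allow_pickle=True);cv2.imwrite(f"pics/{name}.png",c["frame"]);return c
def load(n): return np.load(n+".npy",allow_pickle=True).item()
def proj(c,p):
    q=c["world_to_cam"]@np.r_[p,1];K=c["camera_matrix"];return K[0,0]*q[0]/-q[2]+K[0,2],-K[1,1]*q[1]/-q[2]+K[1,2]
E
python3 - <<'E'
from h import *
b=load("b")
for n,u,v,z in[("rack",290,312,.034),("clip",414,314,.022),("tw heel",415,301,.175),("dry",529,325,.02),("big",449,352,.15),("red",532,405,.02),("can",201,328,.06),("jar",630,332,.05),("roller",403,215,.05)]:
    print(n,onplane(b,u*.64,v*.64,z).round(3))
w=wrist("w0");print(w["tool_from_camera"],w["camera_matrix"])
E
```

```text
rack [0.527 0.268 0.034]
clip [ 0.521 -0.007  0.022]
tw heel [ 0.536 -0.008  0.175]
dry [ 0.494 -0.264  0.02 ]
big [ 0.433 -0.077  0.15 ]
red [ 0.317 -0.266  0.02 ]
can [0.492 0.458 0.06 ]
jar [ 0.474 -0.479  0.05 ]
roller [0.739 0.015 0.05 ]
[[-1.05193971e-03  9.69520691e-01  2.45007190e-01  6.48323200e-02]
 [ 9.99999284e-01  8.80118980e-04  8.10773755e-04 -1.03682173e-04]
 [ 5.70426453e-04  2.45007868e-01 -9.69520923e-01 -1.57389732e-01]
 [ 0.00000000e+00  0.00000000e+00  0.00000000e+00  1.00000000e+00]] [[327.6805781    0.         263.48617645]
 [  0.         327.6805781  189.02857115]
 [  0.           0.           1.        ]]
```

Request:
move_arm:
  commands:
    - [27, -37, 8, 0, 0, 0, 100]
    - [27, -37, 8, 0, 0, 0, 100]
    - [27, -37, 8, 0, 0, 0, 100]
    - [27, -37, 8, 0, 0, 0, 100]
    - [27, -37, 8, 0, 0, 0, 100]
    - [27, -37, 8, 0, 0, 0, 100]
    - [27, -37, 8, 0, 0, 0, 100]
    - [27, -37, 8, 0, 0, 0, 100]
    - [27, -37, 8, 0, 0, 0, 100]
    - [27, -37, 8, 0, 0, 0, 100]
    - [0, 0, 0, 0, 0, 0, 100]
    - [0, 0, 0, 0, 0, 0, 100]

```text
time_s: 1.35
tcp_pos: [0.5018, 0.263, 0.3064]
eef_rot: [180.0, 0.0, -20.2]
contact_force: [-0.3, 0.8, -0.7]
gripper_width: 0.0875
```

```bash
python3 -c "
from h import *
wrist('w1')
c=load('w1');b=c['frame'];cv2.imwrite('pics/w1b.png',cv2.resize(b,(800,600),interpolation=cv2.INTER_CUBIC))"
```

```text
(no output)
```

View pics/w1b.png

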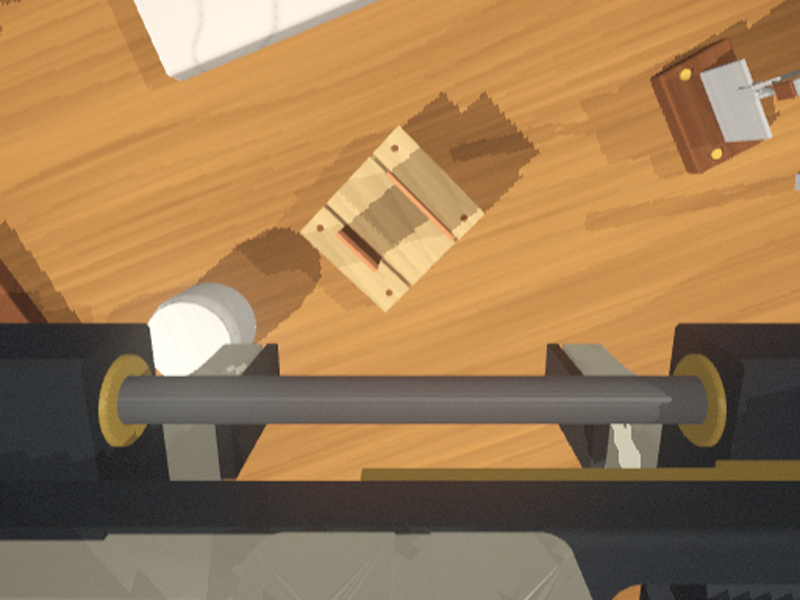

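Rack (800x600 view): corners (401,126), (484,214), (386,311), (301,232). The narrow plate is in the lower-left groove at (360,245) and the wide plate in the upper-right groove, (387,170)-(455,240). The clip stand is at upper right.

```bash
python3 - <<'E'
from h import *
c=load('w1');f=c['frame']
P=[onplane(c,u*.64,v*.64,.034)[:2] for u,v in[(401,126),(484,214),(386,311),(301,232)]]
P=np.array(P);print(P.round(4),P.mean(0))
for i in range(4):
    d=P[(i+1)%4]-P[i];print(np.linalg.norm(d).round(4),np.degrees(np.arctan2(d[1],d[0])).round(1))
hsv=cv2.cvtColor(f,cv2.COLOR_BGR2HSV)
roi=hsv[75:205,185:320];
print(roi[(245-117)*0+int(262*.64)-75, int(372*.64)-185], hsv[int(205*.64),int(424*.64)])
m=((hsv[...,0]<13)&(hsv[...,1]>90)&(hsv[...,2]>120)).astype(np.uint8);m[:75]=0;m[205:]=0;m[:,:185]=0;m[:,320:]=0
n,l,st,ce=cv2.connectedComponentsWithStats(m)
for i in range(1,n):
    if st[i,4]>15:
        pts=np.argwhere(l==i)[:,::-1].astype(np.float32);print(st[i],cv2.minAreaRect(pts))
crop=f[90:210,180:320];cv2.imwrite('pics/w1c.png',cv2.resize(crop,None,fx=5,fy=5,interpolation=cv2.INTER_CUBIC))
E
```

```text
[[0.5947 0.2383]
 [0.5055 0.1979]
 [0.4553 0.3045]
 [0.5444 0.3468]] [0.52496771 0.27188563]
0.0979 -155.7
0.1178 115.2
0.0986 25.4
0.1196 -65.1
[ 11 145 172] [ 13 134 139]
[249 110  40  40  46] ((268.25, 129.75), (55.154327392578125, 0.7071065902709961), 45.0)
[217 147  25  25 102] ((228.75001525878906, 159.25), (32.52690887451172, 3.5355331897735596), 45.0)
```

View pics/w1c.png

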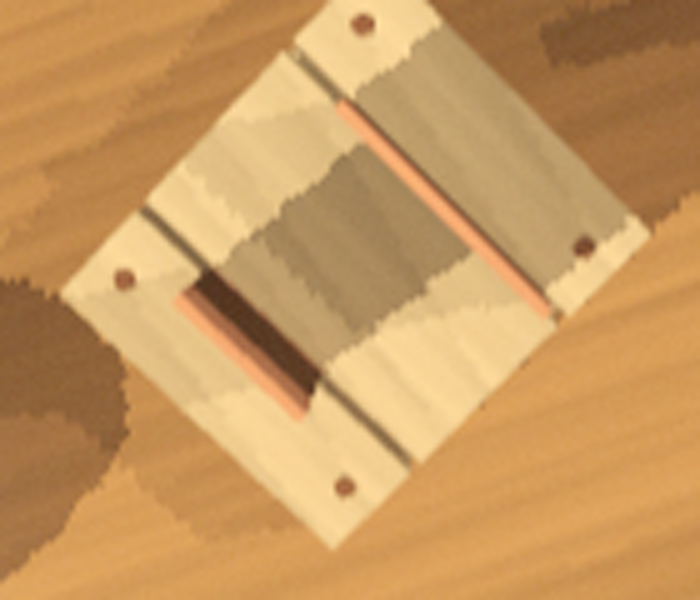

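Request:
move_arm:
  commands:
    - [5, -45, 0, 0, 0, 0, 100]
    - [5, -45, 0, 0, 0, 0, 100]
    - [5, -45, 0, 0, 0, 0, 100]
    - [0, -45, 0, 0, 0, 0, 100]
    - [0, -45, 0, 0, 0, 0, 100]
    - [0, -45, 0, 0, 0, 0, 100]
    - [0, 0, 0, 0, 0, 0, 100]
    - [0, 0, 0, 0, 0, 0, 100]

```text
time_s: 2.2
tcp_pos: [0.5161, -0.0058, 0.3063]
eef_rot: [-180.0, 0.0, -20.1]
contact_force: [-0.9, 0.0, 0.2]
gripper_width: 0.0874
```

```bash
python3 -c "
from h import *
c=wrist('w2');cv2.imwrite('pics/w2b.png',cv2.resize(c['frame'],(800,600),interpolation=cv2.INTER_CUBIC))"
```

```text
(no output)
```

View pics/w2b.png

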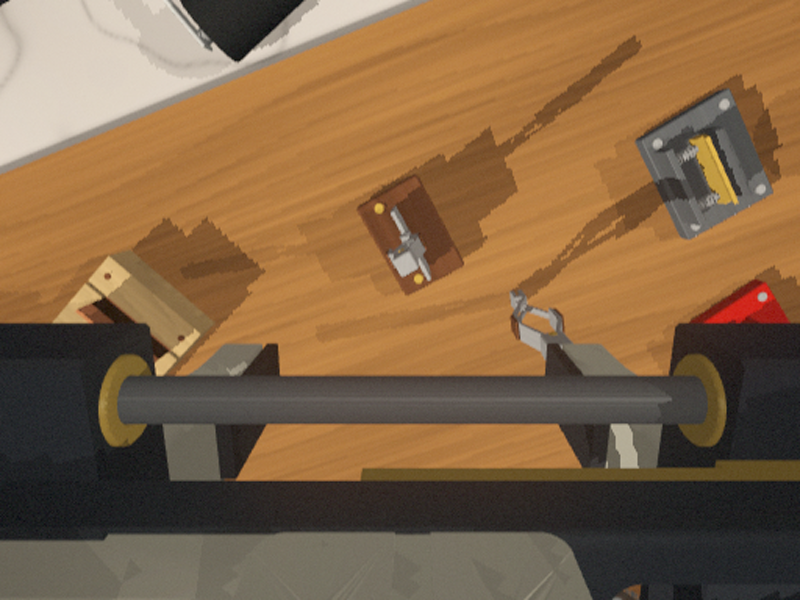

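The rack crop shows the narrow plate's top edge from (181,297) to (301,416), with a lighter top and the inner face's bare copper darker. The wrist view over the clip stand shows: foot corners (413,175), (464,265), (409,294), (357,207); the heel at (405,262); the grey drying stand around (705,165) with springs on the left of the brass jaw; and the big tweezers at (535,320). I'll zoom in on both.

```bash
python3 - <<'E'
from h import *
c=load('w2');f=c['frame']
A=f[105:195,220:305];B=f[50:160,400:500]
A=cv2.resize(A,None,fx=4.5,fy=4.5,interpolation=cv2.INTER_CUBIC);B=cv2.resize(B,None,fx=4,fy=4,interpolation=cv2.INTER_CUBIC)
o=np.zeros((445,800,3),np.uint8);o[:A.shape[0],:A.shape[1]]=A;o[:B.shape[0],395:795]=B;cv2.imwrite('pics/w2c.png',o)
def rect(pts,z):
    P=np.array([onplane(c,u*.64,v*.64,z)[:2] for u,v in pts]);print(P.round(4).tolist(),P.mean(0).round(4))
    for i in range(4):
        d=P[(i+1)%4]-P[i];print(np.linalg.norm(d).round(4),np.degrees(np.arctan2(d[1],d[0])).round(1))
rect([(413,175),(464,265),(409,294),(357,207)],.022)
rect([(728,89),(772,190),(688,239),(636,140)],.015)
E
```

```text
[[0.5697, -0.0261], [0.4822, -0.0417], [0.4742, 0.0126], [0.5612, 0.0278]] [ 0.5218 -0.0069]
0.0889 -169.9
0.0549 98.4
0.0883 9.9
0.0546 -81.0
[[0.5451, -0.2922], [0.4517, -0.3113], [0.4349, -0.2343], [0.532, -0.2117]] [ 0.4909 -0.2624]
0.0954 -168.5
0.0788 102.3
0.0997 13.1
0.0816 -80.7
```

View pics/w2c.png

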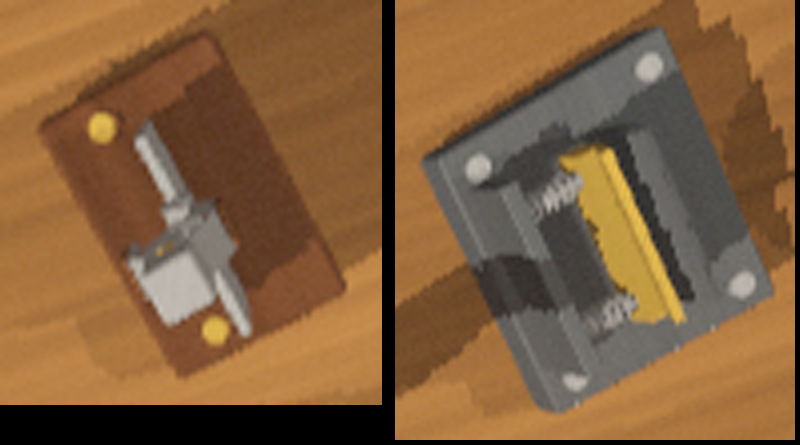

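Request:
move_arm:
  commands:
    - [-4, -44, 0, 0, 0, 5.5, 100]
    - [-4, -44, 0, 0, 0, 5.5, 100]
    - [-4, -44, -20, 0, 0, 5.5, 100]
    - [-4, -44, -35, 0, 0, 5.5, 100]
    - [-4, -44, -35, 0, 0, 5, 100]
    - [-5, -36, -30, 0, 0, 5, 100]
    - [0, 0, -20, 0, 0, 0, 100]
    - [0, 0, 0, 0, 0, 0, 100]
    - [0, 0, 0, 0, 0, 0, 100]
    - [0, 0, 0, 0, 0, 0, 100]

```text
time_s: 3.25
tcp_pos: [0.4938, -0.2509, 0.176]
eef_rot: [179.9, -0.1, 12.1]
contact_force: [0.3, -0.3, 0.5]
gripper_width: 0.0877
```

```bash
python3 -c "
from h import *
wrist('ws')"
```

Request:
move_arm:
  commands:
    - [0, 10, 40, 0, 0, 0, 100]
    - [4, 30, 40, 0, 0, 0, 100]
    - [4, 45, 20, 0, 0, 0, 100]
    - [5, 48, 10, 0, 0, 0, 100]
    - [5, 48, 0, 0, 0, 0, 100]
    - [5, 48, 0, 0, 0, 2, 100]
    - [5, 48, 0, 0, 0, 2, 100]
    - [5, 48, 0, 0, 0, 2, 100]
    - [4, 48, -10, 0, 0, 3, 100]
    - [0, 48, -20, 0, 0, 3, 100]
    - [0, 48, -30, 0, 0, 3, 100]
    - [0, 48, -20, 0, 0, 0, 100]
    - [-5, 25, -10, 0, 0, 0, 100]
    - [0, 0, 0, 0, 0, 0, 100]
    - [0, 0, 0, 0, 0, 0, 100]
    - [0, 0, 0, 0, 0, 0, 100]

```text
time_s: 4.9
tcp_pos: [0.5244, 0.2808, 0.2007]
eef_rot: [-180.0, -0.1, 27.0]
contact_force: [0.6, -0.6, 0.7]
gripper_width: 0.0875
```

```bash
python3 -c "
from h import *
wrist('wr')"
```

Request:
move_arm:
  commands:
    - [0, -30, 30, 0, 0, -3, 100]
    - [0, -45, 20, 0, 0, -5, 100]
    - [0, -48, 5, 0, 0, -5, 100]
    - [0, -48, 0, 0, 0, -4, 100]
    - [0, -48, 0, 0, 0, 0, 100]
    - [0, -48, 0, 0, 0, 0, 100]
    - [0, -16, 0, 0, 0, 0, 100]
    - [0, 0, 0, 0, 0, 0, 100]
    - [0, 0, 0, 0, 0, 0, 100]
    - [0, 0, 0, 0, 0, 0, 100]

```text
time_s: 5.95
tcp_pos: [0.5243, -0.002, 0.2548]
eef_rot: [-180.0, -0.0, 10.0]
contact_force: [-0.5, 0.1, 0.3]
gripper_width: 0.0878
```

```bash
python3 - <<'E'
from h import *
wrist('wt')
o=[]
for n,p in(("ws",(.49,-.262,.045)),("wr",(.495,.29,.092)),("wt",(.521,-.007,.12))):
    c=load(n);u,v=proj(c,p);T=np.linalg.inv(c["world_to_cam"]);print(n,u,v,(T[:3,3]).round(3))
    x=int(min(max(u-100,0),312));y=int(min(max(v-75,0),234));print("origin",x,y)
    o.append(cv2.resize(c["frame"][y:y+150,x:x+200],(400,300),interpolation=cv2.INTER_CUBIC))
o.append(np.zeros_like(o[0]))
cv2.imwrite("pics/m1.png",np.vstack([np.hstack(o[:2]),np.hstack(o[2:])]))
print(get_state()["time_s"])
E
```

```text
ws 275.2136573237192 187.4034683164922 [ 0.557 -0.237  0.334]
origin 175 112
wr 239.24225632799573 212.0669234300617 [0.582 0.311 0.358]
origin 139 137
wt 268.9876937823988 184.22518115036425 [0.588 0.01  0.412]
origin 168 109
6.0
```

View pics/m1.png

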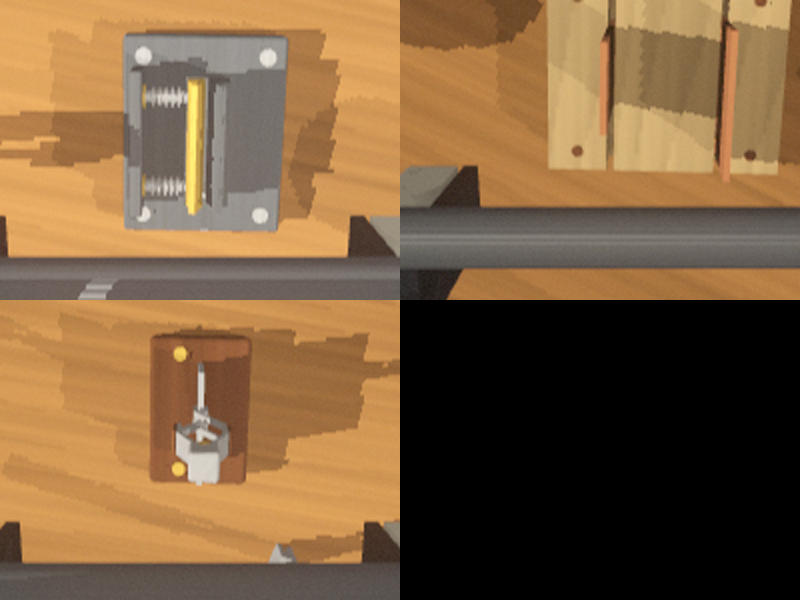

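Montage: the stand (top left) has brass at x≈187–205 and the fixed jaw at x≈214–228. The plate's top edge (top right) is at x≈604, y 35–133. The heel top (bottom left) is at about (204,469), with the strip vertical at x≈201. The tool is well aligned in yaw at all three places.

```bash
python3 - <<'E'
from h import *
ws,wr,wt=load("ws"),load("wr"),load("wt")
def seg(c,mask,box,z,name):
    x0,y0,x1,y1=box;m=np.zeros_like(mask);m[y0:y1,x0:x1]=mask[y0:y1,x0:x1]
    n,l,st,ce=cv2.connectedComponentsWithStats(m.astype(np.uint8));i=1+np.argmax(st[1:,4])
    pts=np.argwhere(l==i)[:,::-1].astype(np.float32)
    (cx,cy),wh,a=cv2.minAreaRect(pts);vx,vy,_,_=cv2.fitLine(pts,2,0,.01,.01).ravel()
    p=onplane(c,cx,cy,z);q=onplane(c,cx+vx*10,cy+vy*10,z);d=q-p
    print(name,st[i],(cx,cy),wh,p.round(4),"yaw",np.degrees(np.arctan2(d[1],d[0])).round(1));return p
H=lambda c:cv2.cvtColor(c["frame"],cv2.COLOR_BGR2HSV)
h=H(wr);cop=(h[...,0]<13)&(h[...,1]>90)&(h[...,2]>150)
print(h[180,234:250].tolist())
seg(wr,cop,(225,140,255,215),.092,"plate")
seg(wr,cop,(290,140,320,235),.074,"wide")
h=H(ws);br=(h[...,0]>18)&(h[...,0]<32)&(h[...,1]>140)&(h[...,2]>140)
seg(ws,br,(255,140,290,225),.045,"brass")
for r in(170,182,195):print(r,[(x,*ws["frame"][r,x].tolist()) for x in range(264,293)])
Ro=R.from_euler("z",12,degrees=True).as_matrix()
for x in(277,277.5,282,283):
    p=onplane(ws,x,184,.045);print(x,p.round(4),(Ro.T@p)[:2].round(4))
P=[onplane(ws,175+u/2,112+v/2,.0) for u,v in[(123,37),(288,37),(279,230),(127,230)]];print(np.round(P,4),np.mean(P,0))
print("heel",onplane(wt,270,193.5,.175).round(4))
a=onplane(wt,268.5,109+33,.075);b=onplane(wt,268.7,109+50,.075);print("strip",a.round(4),b.round(4),np.degrees(np.arctan2(*(a-b)[1::-1])))
P=[onplane(wt,168+u/2,109+(v-300)/2,.022) for u,v in[(152,337),(249,338),(246,483),(151,482)]];print(np.round(P,4),np.mean(P,0))
for r in(186,192,197):print(r,[(x,*wt["frame"][r,x].tolist()) for x in range(258,283)])
E
```

```text
[[18, 119, 187], [18, 119, 187], [18, 114, 185], [18, 114, 183], [16, 123, 193], [12, 147, 212], [13, 148, 212], [12, 147, 211], [12, 151, 176], [11, 144, 115], [13, 152, 77], [14, 158, 76], [16, 128, 146], [18, 117, 157], [18, 125, 153], [17, 119, 158]]
plate [239 168   4  27  54] (240.5, 181.0) (26.0, 3.0) [0.5199 0.3009 0.092 ] yaw 23.9
wide [299 159   8  68 242] (302.29315185546875, 192.51724243164062) (5.108816146850586, 67.11927032470703) [0.5313 0.2462 0.074 ] yaw 26.6
brass [268 152   9  66 359] (272.1422119140625, 184.45236206054688) (7.946106433868408, 65.0811767578125) [ 0.4921 -0.2587  0.045 ] yaw 11.2
170 [(264, 92, 97, 107), (265, 96, 101, 109), (266, 93, 100, 110), (267, 87, 96, 105), (268, 112, 158, 182), (269, 101, 205, 244), (270, 123, 234, 255), (271, 119, 234, 255), (272, 122, 241, 255), (273, 102, 205, 245), (274, 78, 159, 196), (275, 77, 156, 196), (276, 63, 123, 156), (277, 101, 135, 156), (278, 127, 134, 143), (279, 78, 85, 98), (280, 79, 84, 96), (281, 79, 88, 97), (282, 144, 151, 157), (283, 142, 149, 153), (284, 143, 149, 152), (285, 139, 146, 150), (286, 1
[... 2934 characters left out ...]
 205, 212), (276, 185, 194, 200), (277, 151, 160, 168), (278, 66, 100, 156), (279, 62, 99, 154), (280, 62, 101, 155), (281, 68, 104, 160), (282, 66, 102, 158)]
197 [(258, 59, 95, 152), (259, 62, 96, 153), (260, 65, 98, 154), (261, 68, 103, 155), (262, 210, 219, 225), (263, 204, 213, 219), (264, 200, 209, 216), (265, 202, 210, 217), (266, 201, 211, 216), (267, 202, 211, 218), (268, 201, 210, 216), (269, 202, 211, 217), (270, 199, 208, 214), (271, 198, 207, 213), (272, 198, 206, 212), (273, 200, 210, 215), (274, 202, 211, 217), (275, 199, 210, 215), (276, 179, 188, 196), (277, 126, 142, 162), (278, 61, 98, 154), (279, 63, 98, 154), (280, 66, 104, 157), (281, 66, 103, 159), (282, 63, 102, 158)]
```

Request:
move_arm:
  commands:
    - [2, -4, -30, 0, 0, 0, 100]
    - [0, 0, -40, 0, 0, 0, 100]
    - [0, 0, -40, 0, 0, 0, 100]
    - [0, 0, -25, 0, 0, 0, 100]
    - [0, 0, -8, 0, 0, 0, 100]
    - [0, 0, 0, 0, 0, 0, 100]
    - [0, 0, 0, 0, 0, 0, 100]

```text
time_s: 6.7
tcp_pos: [0.5273, -0.0057, 0.1127]
eef_rot: [180.0, -0.1, 10.0]
contact_force: [0.8, -0.4, 0.4]
gripper_width: 0.0875
```

```bash
python3 - <<'E'
from h import *
c=wrist('wg');print(get_state()["contact_force"]);cv2.imwrite("pics/wg2.png",c["frame"])
E
```

```text
[ 1.36041154 -0.80403126 -0.07588543]
```

View pics/wg2.png

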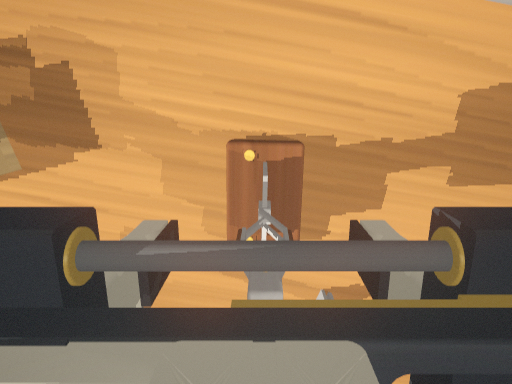

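Fingers are centred on the tweezers (heel at x≈265, finger midpoint ≈264). Squeezing.

Request:
move_arm:
  commands:
    - [0, 0, 0, 0, 0, 0, 0]
    - [0, 0, 0, 0, 0, 0, 0]
    - [0, 0, 0, 0, 0, 0, 0]
    - [0, 0, 0, 0, 0, 0, 0]
    - [0, 0, 0, 0, 0, 0, 0]
    - [0, 0, 0, 0, 0, 0, 0]
    - [0, 0, 0, 0, 0, 0, 0]
    - [0, 0, 0, 0, 0, 0, 0]
  squeeze: 20

```text
time_s: 7.55
tcp_pos: [0.5262, -0.0064, 0.1113]
eef_rot: [180.0, 0.0, 10.0]
contact_force: [-0.5, -0.4, -0.0]
gripper_width: 0.0292
```

Request:
move_arm:
  commands:
    - [0, 0, 0, 0, 0, 0, 0]
    - [0, 0, 0, 0, 0, 0, 0]
    - [0, 0, 0, 0, 0, 0, 0]
    - [0, 0, 0, 0, 0, 0, 0]

```text
time_s: 7.95
tcp_pos: [0.5262, -0.0064, 0.1113]
eef_rot: [180.0, 0.0, 10.0]
contact_force: [-0.2, -0.4, -1.0]
gripper_width: 0.0196
```

Jaws open (stop reached). Lift off the strip and carry over to the plate.

Request:
move_arm:
  commands:
    - [0, 0, 10, 0, 0, 0, 0]
    - [0, 0, 20, 0, 0, 0, 0]
    - [0, 0, 30, 0, 0, 0, 0]
    - [0, 20, 20, 0, 0, 0, 0]
    - [0, 40, 5, 0, 0, 2, 0]
    - [-1, 45, 0, 0, 0, 2, 0]
    - [-1, 45, 0, 0, 0, 3, 0]
    - [-1, 45, 0, 0, 0, 3, 0]
    - [-1, 45, 0, 0, 0, 3, 0]
    - [-1, 40, 0, 0, 0, 3, 0]
    - [0, 20, 0, 0, 0, 0, 0]
    - [0, 8, 0, 0, 0, 0, 0]
    - [0, 0, 0, 0, 0, 0, 0]
    - [0, 0, 0, 0, 0, 0, 0]
    - [0, 0, 0, 0, 0, 0, 0]

```text
time_s: 9.45
tcp_pos: [0.5213, 0.3003, 0.1967]
eef_rot: [180.0, 0.0, 25.9]
contact_force: [1.2, -0.7, -0.6]
gripper_width: 0.0198
```

```bash
python3 - <<'E'
from h import *
c=wrist('wp');print(get_state()["contact_force"]);cv2.imwrite("pics/wp2.png",cv2.resize(c["frame"][100:,120:400],(800,811))[:600])
print(proj(c,(.5213,.3016,.092)),proj(c,(.5213-.018,.3016-.009,.092)),proj(c,(.5213+.018,.3016+.009,.092)))
E
```

```text
[-0.16524987  0.38728646 -0.16189626]
(np.float64(262.9766266493529), np.float64(187.26065489841002)) (np.float64(263.3008185103056), np.float64(210.5558099869139)) (np.float64(262.64038169780616), np.float64(163.099412012822))
```

View pics/wp2.png

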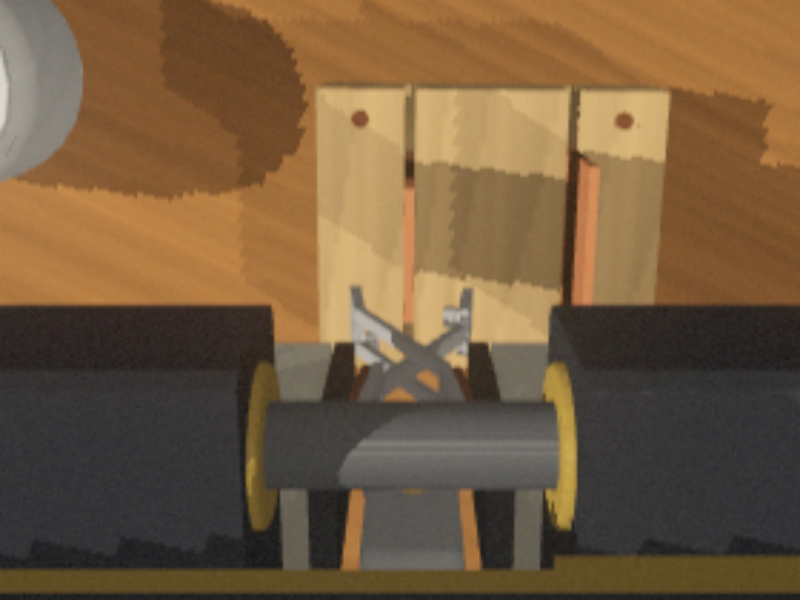

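The plate's edge (crop x≈409.5) lies midway between the open jaws (352 and 472), and yaw is aligned. Descend 68 mm.

Request:
move_arm:
  commands:
    - [0, 0, -20, 0, 0, 0, 0]
    - [0, 0, -20, 0, 0, 0, 0]
    - [0, 0, -15, 0, 0, 0, 0]
    - [0, 0, -8, 0, 0, 0, 0]
    - [0, 0, -5, 0, 0, 0, 0]
    - [0, 0, 0, 0, 0, 0, 0]
    - [0, 0, 0, 0, 0, 0, 0]
    - [0, 0, 0, 0, 0, 0, 0]

```text
time_s: 10.3
tcp_pos: [0.5216, 0.3019, 0.1292]
eef_rot: [-180.0, -0.1, 26.0]
contact_force: [-0.3, -0.3, 0.5]
gripper_width: 0.0202
```

Request:
move_arm:
  commands:
    - [0, 0, 0, 0, 0, 0, 26]
    - [0, 0, 0, 0, 0, 0, 29]
    - [0, 0, 0, 0, 0, 0, 32]
    - [0, 0, 0, 0, 0, 0, 36]
    - [0, 0, 0, 0, 0, 0, 45]
    - [0, 0, 0, 0, 0, 0, 60]
    - [0, 0, 0, 0, 0, 0, 60]
    - [0, 0, 0, 0, 0, 0, 60]

```text
time_s: 11.1
tcp_pos: [0.5212, 0.3016, 0.1284]
eef_rot: [180.0, 0.0, 26.0]
contact_force: [-0.6, -0.9, -0.4]
gripper_width: 0.0514
```

```bash
python3 - <<'E'
from h import *
s=get_state();print(s["tcp_pos"],s["gripper_width"],s["contact_force"])
c=wrist('wq');b=capture("scene");np.save("sc2.npy",b,allow_pickle=True)
u,v=proj(b,(.52,.30,.13));print(u,v)
A=cv2.resize(c["frame"][150:330,180:350],(567,600),interpolation=cv2.INTER_CUBIC)
x,y=int(u)-35,int(v)-90;B=cv2.resize(b["frame"][y:y+180,x:x+70],(233,600),interpolation=cv2.INTER_CUBIC)
cv2.imwrite("pics/q.png",np.hstack([A,B]))
E
```

```text
[0.52121968 0.30163724 0.12835873] 0.05135642714632833 [-0.6247021  -0.90348435 -0.3994363 ]
353.4302251744098 148.85301583306943
```

View pics/q.png

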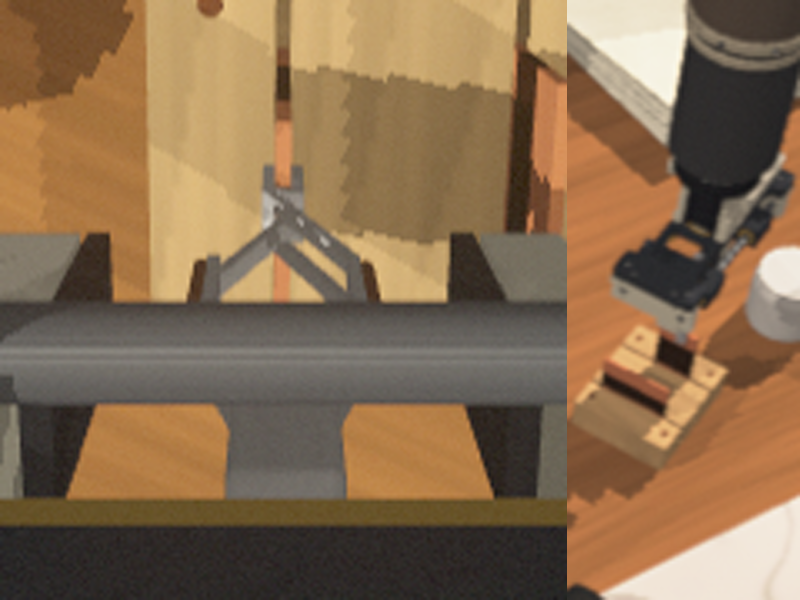

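The tweezers are clamped on the plate's top border. Raise to the heel, TCP about 95 mm above the tips, and grip it.

Request:
move_arm:
  commands:
    - [0, 0, 15, 0, 0, 0, 60]
    - [0, 0, 20, 0, 0, 0, 60]
    - [0, 0, 12, 0, 0, 0, 60]
    - [0, 0, 0, 0, 0, 0, 60]
    - [0, 0, 0, 0, 0, 0, 60]

```text
time_s: 11.7
tcp_pos: [0.521, 0.3016, 0.175]
eef_rot: [-180.0, 0.0, 25.9]
contact_force: [-0.5, -0.0, 0.3]
gripper_width: 0.0524
```

Request:
move_arm:
  commands:
    - [0, 0, 0, 0, 0, 0, 0]
    - [0, 0, 0, 0, 0, 0, 0]
    - [0, 0, 0, 0, 0, 0, 0]
    - [0, 0, 0, 0, 0, 0, 0]
    - [0, 0, 0, 0, 0, 0, 0]
    - [0, 0, 0, 0, 0, 0, 0]
    - [0, 0, 0, 0, 0, 0, 0]
  squeeze: 45

```text
time_s: 12.4
tcp_pos: [0.5212, 0.3016, 0.1753]
eef_rot: [180.0, 0.0, 26.0]
contact_force: [0.2, -0.6, 0.2]
gripper_width: 0.0115
```

Heel gripped (11.5 mm). Lift the plate straight out.

Request:
move_arm:
  commands:
    - [0, 0, 4, 0, 0, 0, 0]
    - [0, 0, 8, 0, 0, 0, 0]
    - [0, 0, 12, 0, 0, 0, 0]
    - [0, 0, 16, 0, 0, 0, 0]
    - [0, 0, 20, 0, 0, 0, 0]
    - [0, 0, 20, 0, 0, 0, 0]
    - [0, 0, 15, 0, 0, 0, 0]
    - [0, 0, 5, 0, 0, 0, 0]
    - [0, 0, 0, 0, 0, 0, 0]

```text
time_s: 13.3
tcp_pos: [0.5215, 0.3019, 0.2766]
eef_rot: [-180.0, -0.1, 26.0]
contact_force: [0.8, 0.2, -2.5]
gripper_width: 0.0113
```

Request:
move_arm:
  commands:
    - [-2, -15, 0, 0, 0, -1, 0]
    - [-2, -30, 0, 0, 0, -1, 0]
    - [-2, -38, 0, 0, 0, -1, 0]
    - [-2, -42, 0, 0, 0, -1, 0]
    - [-2, -42, 0, 0, 0, -1, 0]
    - [-2, -42, 0, 0, 0, -1, 0]
    - [-2, -42, 0, 0, 0, -1, 0]
    - [-2, -42, 0, 0, 0, -1, 0]
    - [-2, -42, 0, 0, 0, -1, 0]
    - [-2, -42, 0, 0, 0, -1, 0]
    - [-2, -42, 0, 0, 0, -1, 0]
    - [-2, -42, 0, 0, 0, -1, 0]
    - [-2, -42, 0, 0, 0, -1, 0]
    - [-2, -35, 0, 0, 0, -1, 0]
    - [0, -20, 0, 0, 0, 0, 0]
    - [0, -7, 0, 0, 0, 0, 0]
    - [0, 0, 0, 0, 0, 0, 0]
    - [0, 0, 0, 0, 0, 0, 0]

```text
time_s: 15.1
tcp_pos: [0.4928, -0.2629, 0.2749]
eef_rot: [-180.0, 0.0, 11.9]
contact_force: [0.0, 0.1, -1.9]
gripper_width: 0.0113
```

```bash
python3 - <<'E'
from h import *
c=wrist('wd');s=get_state();print(s["tcp_pos"],s["eef_rot"],s["contact_force"],s["gripper_width"])
print(proj(c,(.493,-.2635,.045)))
A=cv2.resize(c["frame"][100:330,160:360],(522,600),interpolation=cv2.INTER_CUBIC)
cv2.imwrite("pics/d.png",A)
E
```

```text
[ 0.49300329 -0.26260388  0.27515322] [-1.79979297e+02  1.68343395e-02  1.19837873e+01] [-0.45904504 -0.50456047  0.12411996] 0.011194066078480726
(np.float64(264.7289770231504), np.float64(162.23347364076568))
```

View pics/d.png

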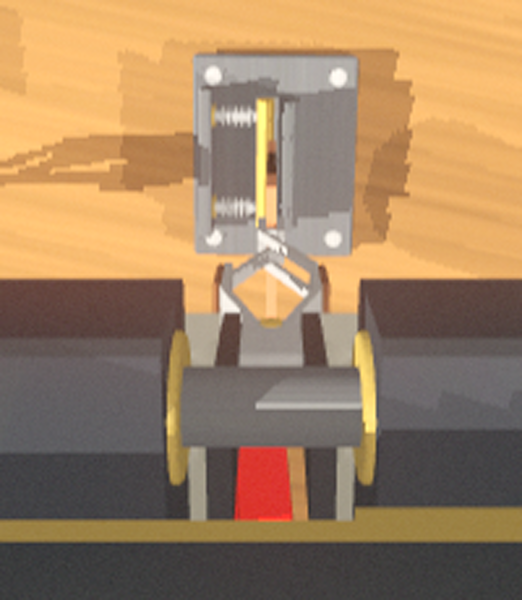

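Above the stand: the brass jaw is at crop x≈257–275, the fixed jaw at 283–297 and the plate at x≈271. The slot looks slightly to the right of the plate. I'll check that numerically, since parallax is minimal in this view.

```bash
python3 - <<'E'
from h import *
c=load("wd");ws=load("ws");f=c["frame"]
for r in(142,148,153):print(r,[(x,*f[r,x].tolist()) for x in range(255,278)])
th=np.radians(12);n=np.array([-np.sin(th),np.cos(th)]);e=np.array([np.cos(th),np.sin(th)])
tcp=np.array([.493,-.2626])
print("tcp",n@tcp)
for x in(257.5,258.5,262,263,264,265,266,267,268,270,273.5):print(x,(n@onplane(c,x,148,.045)[:2]).round(4),end=" ")
print()
for x in(267.5,272.5,276.5,280.5,283.5,286.5):print(x,(n@onplane(ws,x,182,.045)[:2]).round(4),end=" ")
# foot screws (4) as blobs, centre = origin
for k,z in((c,.012),(ws,.012)):
    g=k["frame"].min(2)>165
    l=cv2.connectedComponentsWithStats(g.astype(np.uint8))
    for s,ce in zip(l[2][1:],l[3][1:]):
        if 12<s[4]<150 and s[1]<245:
            p=onplane(k,*ce,z);print("\nblob",ce.round(1),s[4],p.round(4),(n@p[:2]).round(4),(e@p[:2]).round(4),end="")
E
```

```text
142 [(255, 195, 203, 210), (256, 168, 176, 183), (257, 142, 149, 159), (258, 143, 204, 232), (259, 137, 255, 255), (260, 149, 255, 255), (261, 135, 251, 255), (262, 93, 180, 220), (263, 94, 180, 219), (264, 76, 144, 179), (265, 148, 166, 181), (266, 152, 158, 166), (267, 92, 95, 111), (268, 94, 99, 112), (269, 166, 170, 175), (270, 161, 167, 170), (271, 159, 165, 166), (272, 152, 156, 162), (273, 130, 130, 139), (274, 130, 131, 141), (275, 131, 135, 144), (276, 132, 135, 142), (277, 128, 132, 140)]
148 [(255, 155, 163, 168), (256, 112, 116, 127), (257, 111, 115, 128), (258, 133, 194, 224), (259, 140, 255, 255), (260, 146, 255, 255), (261, 135, 250, 255), (262, 94, 180, 220), (263, 94, 180, 220), (264, 78, 144, 180), (265, 167, 172, 180), (266, 127, 136, 144), (267, 97, 100, 113), (268, 166, 173, 178), (269, 166, 170, 175), (270, 160, 166, 170), (271, 159, 163, 168), (272, 143, 147, 152), (273, 123, 129, 136), (274, 126, 134, 140), (275, 130, 134, 140), (276, 129, 136, 141), (277, 129, 133, 141)]
153 [(255, 108, 111, 124), (256, 113, 117, 127), (257, 110, 117, 128), (258, 131, 193, 22
[... 1164 characters left out ...]
 0.3829
blob [252.6 205.3] 35 [ 0.4272 -0.2609  0.012 ] -0.3441 0.3636
blob [246.4 216.3] 56 [ 0.4102 -0.2558  0.012 ] -0.3355 0.3481
blob [280.3 215.9] 26 [ 0.4203 -0.3004  0.012 ] -0.3812 0.3486
blob [246.2 139.2] 62 [ 0.5236 -0.2267  0.012 ] -0.3307 0.4651
blob [308.7 140.5] 68 [ 0.5351 -0.2866  0.012 ] -0.3916 0.4638
blob [260.8 160.4] 70 [ 0.5062 -0.245   0.012 ] -0.3449 0.4442
blob [ 77.3 194.1] 16 [ 0.4338 -0.07    0.012 ] -0.1586 0.4097
blob [ 80.1 202.5] 29 [ 0.4254 -0.0734  0.012 ] -0.1603 0.4008
blob [263.9 205.3] 15 [ 0.4615 -0.2576  0.012 ] -0.3479 0.3978
blob [246.9 219.1] 34 [ 0.4432 -0.2435  0.012 ] -0.3304 0.3829
blob [304.5 219.4] 54 [ 0.4554 -0.302   0.012 ] -0.3901 0.3827
```

Request:
move_arm:
  commands:
    - [-1.7, -1.7, -10, 0, 0, -0.4, 0]
    - [0, 0, -20, 0, 0, 0, 0]
    - [0, 0, -20, 0, 0, 0, 0]
    - [0, 0, -10, 0, 0, 0, 0]
    - [0, 0, -5, 0, 0, 0, 0]
    - [0, 0, -4, 0, 0, 0, 0]
    - [0, 0, -3, 0, 0, 0, 0]
    - [0, 0, 0, 0, 0, 0, 0]
    - [0, 0, 0, 0, 0, 0, 0]

```text
time_s: 16.05
tcp_pos: [0.4918, -0.2652, 0.2039]
eef_rot: [180.0, -0.0, 11.6]
contact_force: [0.1, -0.1, -0.7]
gripper_width: 0.0114
```

Request:
move_arm:
  commands:
    - [0, 0, -1, 0, 0, 0, 0]
    - [0, 0, -1, 0, 0, 0, 0]
    - [0, 0, -1, 0, 0, 0, 0]
    - [0, 0, -1, 0, 0, 0, 0]
    - [0, 0, -1, 0, 0, 0, 0]
    - [0, 0, 0, 0, 0, 0, 0]

```text
time_s: 16.65
tcp_pos: [0.4917, -0.2651, 0.1985]
eef_rot: [180.0, -0.0, 11.6]
contact_force: [-0.8, 0.1, -0.3]
gripper_width: 0.0114
```

```bash
cat > st.py <<'E'
from h import *
F=[];M=[];P=[]
for i in range(1):
    s=get_state();F.append(s["contact_force"]);P.append(s["tcp_pos"]);M.append(s["moment"])
print(s["time_s"],np.mean(P,0).round(4),np.mean(F,0).round(2),np.mean(M,0).round(3))
E
python3 st.py;python3 st.py
```

```text
16.65 [ 0.4917 -0.2651  0.1985] [-0.78  0.06 -0.3 ] [ 0.047 -0.081  0.064]
16.65 [ 0.4917 -0.2651  0.1985] [-0.78  0.06 -0.3 ] [ 0.047 -0.081  0.064]
```

Request:
move_arm:
  commands:
    - [0, 0, -1, 0, 0, 0, 0]
    - [0, 0, -1, 0, 0, 0, 0]
    - [0, 0, -1, 0, 0, 0, 0]
    - [0, 0, 0, 0, 0, 0, 0]

```text
time_s: 17.05
tcp_pos: [0.4917, -0.2651, 0.1956]
eef_rot: [180.0, -0.0, 11.6]
contact_force: [0.1, -0.1, 2.9]
gripper_width: 0.0118
```

Request:
move_arm:
  commands:
    - [0, 0, -1, 0, 0, 0, 0]
    - [0, 0, -1, 0, 0, 0, 0]
    - [0, 0, 0, 0, 0, 0, 0]

```text
time_s: 17.35
tcp_pos: [0.4919, -0.2652, 0.1938]
eef_rot: [180.0, -0.0, 11.6]
contact_force: [0.9, 1.1, 6.0]
gripper_width: 0.0116
```

Request:
move_arm:
  commands:
    - [0, 0, -1, 0, 0, 0, 0]
    - [0, 0, -1, 0, 0, 0, 0]
    - [0, 0, 0, 0, 0, 0, 0]

```text
time_s: 17.65
tcp_pos: [0.4916, -0.2651, 0.1913]
eef_rot: [180.0, -0.0, 11.6]
contact_force: [1.0, -0.3, 4.1]
gripper_width: 0.0112
```

Request:
move_arm:
  commands:
    - [0, 0, -1, 0, 0, 0, 0]
    - [0, 0, -1, 0, 0, 0, 0]
    - [0, 0, 0, 0, 0, 0, 0]

```text
time_s: 17.95
tcp_pos: [0.4915, -0.265, 0.1893]
eef_rot: [-180.0, 0.0, 11.6]
contact_force: [0.4, 0.7, 3.6]
gripper_width: 0.0114
```

Request:
move_arm:
  commands:
    - [0, 0, -1, 0, 0, 0, 0]
    - [0, 0, -1, 0, 0, 0, 0]
    - [0, 0, 0, 0, 0, 0, 0]

```text
time_s: 18.25
tcp_pos: [0.4915, -0.265, 0.1873]
eef_rot: [-180.0, 0.0, 11.6]
contact_force: [-0.2, 0.3, 4.2]
gripper_width: 0.0113
```

Request:
move_arm:
  commands:
    - [0, 0, -1, 0, 0, 0, 0]
    - [0, 0, -1, 0, 0, 0, 0]
    - [0, 0, 0, 0, 0, 0, 0]

```text
time_s: 18.55
tcp_pos: [0.4915, -0.265, 0.1853]
eef_rot: [-180.0, 0.0, 11.6]
contact_force: [-0.1, -0.2, 3.9]
gripper_width: 0.0114
```

Request:
move_arm:
  commands:
    - [0, 0, -1, 0, 0, 0, 0]
    - [0, 0, 0, 0, 0, 0, 0]

```text
time_s: 18.75
tcp_pos: [0.4915, -0.265, 0.1843]
eef_rot: [-180.0, 0.0, 11.6]
contact_force: [0.3, 0.2, 4.4]
gripper_width: 0.0116
```

Request:
move_arm:
  commands:
    - [0, 0, -1, 0, 0, 0, 0]
    - [0, 0, 0, 0, 0, 0, 0]

```text
time_s: 18.95
tcp_pos: [0.4915, -0.265, 0.1833]
eef_rot: [-180.0, 0.0, 11.6]
contact_force: [0.1, 0.4, 4.8]
gripper_width: 0.0112
```

Request:
move_arm:
  commands:
    - [0, 0, -0.7, 0, 0, 0, 0]
    - [0, 0, 0, 0, 0, 0, 0]

```text
time_s: 19.15
tcp_pos: [0.4915, -0.265, 0.1827]
eef_rot: [-180.0, 0.0, 11.6]
contact_force: [0.3, 1.1, 4.9]
gripper_width: 0.0114
```

Request:
move_arm:
  commands:
    - [0, 0, -0.7, 0, 0, 0, 0]
    - [0, 0, 0, 0, 0, 0, 0]

```text
time_s: 19.35
tcp_pos: [0.4915, -0.265, 0.182]
eef_rot: [-180.0, 0.0, 11.6]
contact_force: [1.3, 1.5, 4.8]
gripper_width: 0.0113
```

Request:
move_arm:
  commands:
    - [0, 0, -0.6, 0, 0, 0, 0]
    - [0, 0, 0, 0, 0, 0, 0]

```text
time_s: 19.55
tcp_pos: [0.4915, -0.2651, 0.1814]
eef_rot: [180.0, -0.0, 11.6]
contact_force: [0.0, 1.0, 5.1]
gripper_width: 0.0115
```

Request:
move_arm:
  commands:
    - [0, 0, -0.6, 0, 0, 0, 0]
    - [0, 0, 0, 0, 0, 0, 0]

```text
time_s: 19.75
tcp_pos: [0.4915, -0.265, 0.1808]
eef_rot: [-180.0, -0.0, 11.6]
contact_force: [-0.7, 0.5, 4.7]
gripper_width: 0.0113
```

Request:
move_arm:
  commands:
    - [0, 0, -0.5, 0, 0, 0, 0]
    - [0, 0, 0, 0, 0, 0, 0]

```text
time_s: 19.95
tcp_pos: [0.4915, -0.265, 0.1803]
eef_rot: [180.0, -0.0, 11.6]
contact_force: [-0.1, 0.2, 5.7]
gripper_width: 0.0115
```

Request:
move_arm:
  commands:
    - [0, 0, -0.4, 0, 0, 0, 0]
    - [0, 0, 0, 0, 0, 0, 0]

```text
time_s: 20.15
tcp_pos: [0.4916, -0.2651, 0.18]
eef_rot: [180.0, -0.0, 11.6]
contact_force: [0.4, 0.6, 5.0]
gripper_width: 0.0115
```

Request:
move_arm:
  commands:
    - [0, 0, 0, 0, 0, 0, 0]

```text
time_s: 20.25
tcp_pos: [0.4915, -0.2651, 0.1799]
eef_rot: [180.0, -0.0, 11.6]
contact_force: [-0.6, 1.0, 5.9]
gripper_width: 0.0114
```

Request:
move_arm:
  commands:
    - [0, 0, -0.4, 0, 0, 0, 0]
    - [0, 0, 0, 0, 0, 0, 0]

```text
time_s: 20.45
tcp_pos: [0.4918, -0.2652, 0.1798]
eef_rot: [180.0, -0.0, 11.6]
contact_force: [-1.0, 1.3, 7.4]
gripper_width: 0.0116
```

Request:
move_arm:
  commands:
    - [0, 0, -0.4, 0, 0, 0, 0]
    - [0, 0, 0, 0, 0, 0, 0]

```text
time_s: 20.65
tcp_pos: [0.492, -0.2652, 0.1797]
eef_rot: [180.0, -0.1, 11.6]
contact_force: [0.6, 0.6, 7.8]
gripper_width: 0.0114
```

Request:
move_arm:
  commands:
    - [0, 0, 0, 0, 0, 0, 0]

```text
time_s: 20.75
tcp_pos: [0.492, -0.2652, 0.1798]
eef_rot: [180.0, -0.1, 11.6]
contact_force: [-0.5, 0.7, 7.5]
gripper_width: 0.0114
```

Rising on the floor (+2.8 N over sliding at about 4.8). A little more.

Request:
move_arm:
  commands:
    - [0, 0, -0.3, 0, 0, 0, 0]
    - [0, 0, 0, 0, 0, 0, 0]

```text
time_s: 20.95
tcp_pos: [0.4921, -0.2653, 0.1797]
eef_rot: [179.9, -0.1, 11.6]
contact_force: [-0.3, 1.8, 9.8]
gripper_width: 0.0115
```

Request:
move_arm:
  commands:
    - [0, 0, 0, 0, 0, 0, 0]

```text
time_s: 21.05
tcp_pos: [0.4921, -0.2653, 0.1797]
eef_rot: [179.9, -0.1, 11.6]
contact_force: [-0.3, 0.9, 8.9]
gripper_width: 0.0113
```

Request:
move_arm:
  commands:
    - [0, 0, 0, 0, 0, 0, 0]

```text
time_s: 21.15
tcp_pos: [0.4921, -0.2653, 0.1797]
eef_rot: [179.9, -0.1, 11.6]
contact_force: [-1.0, 1.4, 9.4]
gripper_width: 0.0113
```

Request:
move_arm:
  commands:
    - [0, 0, -0.1, 0, 0, 0, 0]
    - [0, 0, 0, 0, 0, 0, 0]
    - [0, 0, 0, 0, 0, 0, 0]

```text
time_s: 21.45
tcp_pos: [0.4922, -0.2653, 0.1797]
eef_rot: [179.9, -0.1, 11.6]
contact_force: [-0.3, 1.6, 9.8]
gripper_width: 0.0113
```

Request:
move_arm:
  commands:
    - [0, 0, 0.4, 0, 0, 0, 0]
    - [0, 0, 0.4, 0, 0, 0, 0]
    - [0, 0, 0, 0, 0, 0, 0]

```text
time_s: 21.75
tcp_pos: [0.4918, -0.265, 0.1797]
eef_rot: [180.0, -0.0, 11.6]
contact_force: [0.8, 0.7, 5.5]
gripper_width: 0.0112
```

Request:
move_arm:
  commands:
    - [0, 0, 0.5, 0, 0, 0, 0]
    - [0, 0, 0, 0, 0, 0, 0]
    - [0, 0, 0, 0, 0, 0, 0]

```text
time_s: 22.05
tcp_pos: [0.4915, -0.265, 0.1798]
eef_rot: [-180.0, 0.0, 11.6]
contact_force: [0.6, 0.8, 3.2]
gripper_width: 0.0115
```

Request:
move_arm:
  commands:
    - [0, 0, 0, 0, 0, 0, 18]
    - [0, 0, 0, 0, 0, 0, 24]
    - [0, 0, 0, 0, 0, 0, 40]
    - [0, 0, 0, 0, 0, 0, 60]
    - [0, 0, 0, 0, 0, 0, 60]
    - [0, 0, 0, 0, 0, 0, 60]
  squeeze: 20

```text
time_s: 22.65
tcp_pos: [0.4915, -0.2651, 0.1799]
eef_rot: [-180.0, 0.0, 11.6]
contact_force: [1.0, 0.8, 1.0]
gripper_width: 0.0474
```

Request:
move_arm:
  commands:
    - [0, 0, 15, 0, 0, 0, 60]
    - [0, 0, 30, 0, 0, 0, 60]
    - [0, 0, 45, 0, 0, 0, 60]
    - [0, 20, 30, 0, 0, 0, 60]
    - [0, 40, 0, 0, 0, 0, 60]
    - [0, 40, 0, 0, 0, 0, 60]
    - [0, 0, 0, 0, 0, 0, 60]
    - [0, 0, 0, 0, 0, 0, 60]

```text
time_s: 23.45
tcp_pos: [0.4916, -0.1643, 0.3003]
eef_rot: [180.0, -0.0, 11.7]
contact_force: [0.6, -0.1, -0.7]
gripper_width: 0.0524
```

```bash
python3 - <<'E'
from h import *
c=wrist('we');b=capture("scene");t=capture("top")
o=[]
for k,p,w in((c,(.49,-.264,.08),90),(b,(.49,-.264,.08),45)):
    u,v=proj(k,p);x=int(min(max(u-w,0),512-2*w));y=int(min(max(v-w,0),384-2*w));o.append(cv2.resize(k["frame"][y:y+2*w,x:x+2*w],(400,400),interpolation=cv2.INTER_CUBIC))
cv2.imwrite("pics/e.png",np.hstack(o));s=get_state();print(s["time_s"],s["tcp_pos"],s["contact_force"])
E
```

```text
23.6 [ 0.49147791 -0.16567906  0.29982487] [ 0.09309689 -0.26102689  0.72529835]
```

View pics/e.png

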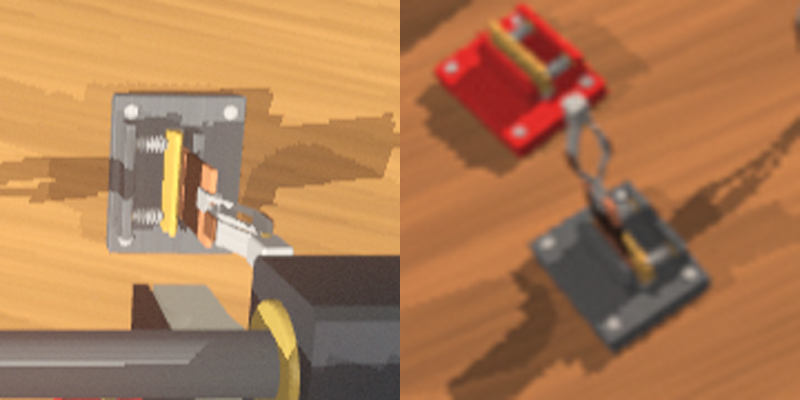

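The plate stands upright in the grey stand with the tweezers clamped on its top border. Next, check how well it is centred along the slot.

```bash
python3 - <<'E'
from h import *
c=load('we');u,v=proj(c,(.49,-.264,.08));x=int(u-90);y=int(v-90);print(u,v)
th=np.radians(11.6);e=np.array([np.cos(th),np.sin(th)]);n=np.array([-e[1],e[0]])
def q(a,b,z,k):
    p=onplane(c,x+a*.45,y+b*.45,z)[:2];print(k,(e@p).round(4),(n@p).round(4))
q(210,168,.1,"plate top +x");q(210,245,.1,"plate top -x")
q(175,130,.045,"brass +x");q(172,237,.045,"brass -x")
for a,b in((131,113),(231,113),(125,240)):q(a,b,.013,"screw")
E
```

```text
346.34599817924004 182.0392754474991
plate top +x 0.4479 -0.3555
plate top -x 0.4079 -0.3581
brass +x 0.4597 -0.349
brass -x 0.3966 -0.3507
screw 0.4659 -0.3287
screw 0.4659 -0.3895
screw 0.3855 -0.328
```

```bash
python3 -c "
from h import *
print(get_state()['time_s']);print(close_job())"
```

```text
23.6
the job is handed in; nothing more can be done
None
```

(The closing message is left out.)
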